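Empty the rinse pot and sort the oak sticks

ROBOT

A 6-joint arm with a two-finger parallel gripper is mounted at the origin on the work surface. World frame = base frame: x ahead of the robot, y to its left, z up, the work surface at z = 0. Lengths are in mm, angles in rad, forces in N, time in s.
With the tool pointing down it reaches from about 400 to 825 mm from the base axis. Payload 7 kg.
Tool frame: the origin (TCP) lies at the very end of the fingers, on their centre line; the grasp point (between the pads) lies 19 mm behind it; z points along the fingers, y is the line along which they close (so a half turn about z gives the same grasp; the last joint's range is limited). The gripper opens to 88 mm and grips with 3 to 60 N. Pads are 19 mm wide; open, the fingers measure 130 mm over their backs; the gripper's body (78 mm by 193 mm) begins 47 mm behind the grasp point.
Start: joints at [-0.837, 0.359, 0.012, 0, -1.224, -0.288], TCP at [291.018, -609.019, 226.561] pointing down, gripper open.
Joint ranges: [-3.07, 3.07], [-1.43, 2.12], [-1.02, 1.25], [-3.03, 1.67], [-3.05, -0], [-3.03, 3.03]. Speed limits (rad/s): [2.39, 2.39, 3.01, 3.14, 3.14, 3.14].

INTERFACE

Orientations are given as a unit quaternion [x, y, z, w].
In Python, from plant import bot gives the robot as it stands. Calls block until the motion is done:
- bot.move_ptp(position, orientation): joint-space move of the TCP to a pose.
- bot.line_to(position, velocity=150, ori=None): straight line of the TCP; ori=None keeps the orientation; velocity is the mean speed in mm/s.
- bot.move_joints(angles): joint-space move.
- bot.move_gripper(opening, force=None): finger opening in mm; force is the grip in N (None keeps the last); returns when the fingers have stopped.
- bot.pause(seconds).
- bot.solve_ik(position, orientation): joint angles nearest the present ones, or None.
- bot.read_state(): the state.
- bot.camera(name): name is "scene" or "top" or "wrist"; returns the picture (480x640x3 uint8, red, green, blue); there is no depth.
- bot.get_calibration(name): a dict with "fx", "fy", "cx", "cy" (pixels), "view" (4x4, takes a point from world to camera coordinates); the wrist camera has in their place "T_tool_cam" (4x4, takes a point from camera to tool coordinates, whose origin is the TCP and whose axes are the flange's). Camera axes: x right, y up, looking along -z (the intrinsics and any distortion apply to the point x, -y, -z); pixel columns grow to the right and rows downward; lengths in mm; the calibration is good to about 2 mm. A picture is of the moment at which its call begins: read the wrist's pose just before it. get_calibration takes no time and is no camera call.
A pose or a line that the arm cannot do raises bot.Unreachable and nothing moves.
- bot.close_job(): hands the job in; it is judged then, once.
The state is a dict: "t": time; "joint_pos": joint angles; "qvel": joint speeds; "tau": joint torques, N m; "tcp_pos": TCP position; "eef_rot": TCP orientation; "contact_force": force on the tool from outside, world axes, zero at the start; "moment": the same for the moment, N m; "width": finger opening in mm; "finger_force": force on a finger pad.
Only numpy, scipy, OpenCV 4.12 (cv2) and the standard library are available. Lean on these libraries where they do the work, as an engineer would, in place of code of your own. Each camera call takes 0.05 s, during which the arm holds its last target. There are 200 camera calls.

TASK

Tip the hinged rinse pot by its blue bar until all the oak sticks have drained out over the white board, then stand the pot fully upright again. Drop every pale stick into the wire basket and every charred black one into the red reject box, so that none is left on the bench, and leave the bottle, the jug and the tin of pipettes alone.

Things in the scene. Friction and masses are not known exactly. Their poses are not given: they have to be found in the camera images.
- stand: Fixed grey pot stand: two uprights, 137 mm tall, at its x = +-105 mm carry the hinge, whose axis runs along the stand's x at 125 mm height. Origin on the table under the middle of the hinge axis; y points to the pot's side, away from the board; z up. A steep 250 mm wide steel apron slopes from just before the hinge (135 mm high) down to the board, 90 mm in -y of it.
- pot (a joint): Hinge of the steel pot (140 mm dia, 110 deep, 4 mm wall, 0.5 kg). 0 = upright on its rest; grows as the mouth tips to the stand's -y, over the board; stop at 2.45 rad; from 2 rad the mouth looks well down. Stiff (0.8 N m friction): stays where left. Upright, the pot's axis is 90 mm in +y of the hinge, its rim 175 mm above the table.
- pot_bar (a point): Middle of the pot's blue round grip bar (14 mm dia, 108 long, parallel to the hinge, end arms at +-50 mm). Upright it lies 190 mm in the stand's +y and 75 mm up from the hinge axis, 200 mm above the table, 30 mm behind the rim; tipping takes it up, over and down to the board side. Pinch from above, fingers closing along the stand's y; it rolls between the pads.
- pot_mouth (a point): Centre of the pot's mouth, in the plane of the rim; moves with the pot.
- board: Fixed white drain board 270 (x) x 280 (y) mm, 6 mm thick with a low 12 mm high lip (8 mm wide) on three sides; origin at the centre of its underside. It starts at the hinge side of the pot stand and catches what is tipped out.
- basket: Wire basket of bright steel, open top, 160 (x) x 150 (y) x 110 mm high outside, walls and floor 4 mm, fixed. Origin at the centre of its underside, z up. It may stand on either of two places on the robot's right, and turned a little.
- reject: Red plastic reject box, open top, 160 (x) x 150 (y) x 110 mm high outside, walls and floor 4 mm, fixed. Origin at the centre of its underside, z up. It may stand on either of two places on the robot's right, and turned a little.
- pale1: Oak infusion stick, a plain square bar 28 x 28 x 64 mm, about 40 g, pale fresh-looking oak. Origin at its centre, z along its length. Starts standing on end inside the pot; may be absent (4 to 6 sticks are there).
- pale2: Oak infusion stick, a plain square bar 28 x 28 x 64 mm, about 40 g, pale fresh-looking oak. Origin at its centre, z along its length. Starts standing on end inside the pot; may be absent (4 to 6 sticks are there).
- pale3: Oak infusion stick, a plain square bar 28 x 28 x 64 mm, about 40 g, pale fresh-looking oak. Origin at its centre, z along its length. Starts standing on end inside the pot; may be absent (4 to 6 sticks are there).
- dark1: Oak infusion stick, a plain square bar 28 x 28 x 64 mm, about 40 g, charred, nearly black. Origin at its centre, z along its length. Starts standing on end inside the pot; may be absent (4 to 6 sticks are there).
- dark2: Oak infusion stick, a plain square bar 28 x 28 x 64 mm, about 40 g, charred, nearly black. Origin at its centre, z along its length. Starts standing on end inside the pot; may be absent (4 to 6 sticks are there).
- dark3: Oak infusion stick, a plain square bar 28 x 28 x 64 mm, about 40 g, charred, nearly black. Origin at its centre, z along its length. Starts standing on end inside the pot; may be absent (4 to 6 sticks are there).
- bottle: Bystander, loose: amber glass bottle, 68 mm dia, 150 mm tall, origin under its base. Leave alone.
- jug: Bystander, loose: clear plastic measuring jug, 120 mm dia, 150 mm tall, handle at its +y, origin under its base. Leave alone.
- tin: Bystander, loose: white tin with a green band, 66 mm dia, full of white pipettes, 150 mm tall over all, origin under its base. Leave alone.
Things that resemble listed ones, but are neither listed nor needed, are in the scene too. Leave any yellow look-alike of the dark2 alone. What is shaped like the dark1 but yellow is not meant.

How it is judged (in metres and radians):
On the way, in this order (a step that is already met when the one before it is completed fails the run):
1. the pot is tipped well over (beyond 1.6 rad) and every stick has come out of it (all stick centres lower than 85 mm) (value of joint pot above 1.6 rad and height (world z) of each of pale1, pale2, pale3, dark1, dark2, dark3 below 0.085 m), for 0.2 s.
2. the pot stands upright again (within 0.1 rad) (value of joint pot below 0.1 rad), for 0.2 s.
At the end, for the whole second after the job is handed in: The pot is upright within 0.1 rad; every pale stick present lies at rest inside the wire basket and every black stick present inside the red box (stick centre within the walls and below the rim) (value of joint pot below 0.1 rad and x of pale1 in the frame of basket between -0.078 and 0.078 m and y of pale1 in the frame of basket between -0.073 and 0.073 m and z of each of pale1, pale2, pale3 in the frame of basket below 0.11 m and linear speed of each of pale1, pale2, pale3, dark1, dark2, dark3 below 0.03 m/s and x of pale2 in the frame of basket between -0.078 and 0.078 m and y of pale2 in the frame of basket between -0.073 and 0.073 m and x of pale3 in the frame of basket between -0.078 and 0.078 m and y of pale3 in the frame of basket between -0.073 and 0.073 m and x of dark1 in the frame of reject between -0.078 and 0.078 m and y of dark1 in the frame of reject between -0.073 and 0.073 m and z of each of dark1, dark2, dark3 in the frame of reject below 0.11 m and x of dark2 in the frame of reject between -0.078 and 0.078 m and y of dark2 in the frame of reject between -0.073 and 0.073 m and x of dark3 in the frame of reject between -0.078 and 0.078 m and y of dark3 in the frame of reject between -0.073 and 0.073 m); the robot touches nothing.
It fails at once if a bystander (bottle, jug, tin) is pushed more than 30 mm or tipped more than 0.3 rad (distance of any of bottle, jug, tin from where it was at the start of the episode above 0.03 m or angle between any of bottle, jug, tin's own z axis and vertical above 0.3 rad).
It fails at once if a stick falls off the bench (height (world z) of any of pale1, pale2, pale3, dark1, dark2, dark3 below -0.1 m).
Of pale1, pale2, pale3, dark1, dark2, dark3 only 4 to 6 are there at a start; the rules pass over those that are not, and their reading is None.
At some moment in a run one of pale1, pale2, pale3, dark1, dark2, dark3 may be knocked a few centimetres aside while the robot is not near it.
Once in a run the grip may slacken for a moment while it holds something.
It also fails if it takes over 210 s, if anything falls off the work surface, if the arm or the gripper's body presses on something with over 40 N, if the wrist force passes 120 N, or if a joint passes its speed limit or range.

## Working session

There is one attempt and no reset: what is moved stays moved. The work goes in short steps, each a Python script; the robot and the scene stay as the last script left them, time stands still between calls to the robot, and variables do not carry over. Pictures are saved under pics/ and viewed, at most 14 in all, crops included, and the job is handed in when it is done.

```bash
ls; mkdir -p pics; python3 - <<'E'
from plant import bot
import cv2,json
for n in("scene","top"):
    cv2.imwrite(f"pics/{n}0.png",bot.camera(n)[:,:,::-1])
    print(n,bot.get_calibration(n))
print(bot.get_calibration("wrist"))
print(bot.read_state())
E
```

```text
pics
scene {'fx': 499.48366529120716, 'fy': 499.48366529120716, 'cx': 322.48243499645383, 'cy': 249.19149108350157, 'view': array([[-7.40736522e-01,  6.71678276e-01,  1.25578008e-02,
         3.93349907e+02],
       [-5.35285727e-01, -6.01409661e-01,  5.93106743e-01,
         2.42227284e+02],
       [ 4.05929298e-01,  4.32613815e-01,  8.05025896e-01,
        -1.48025004e+03],
       [ 0.00000000e+00,  0.00000000e+00,  0.00000000e+00,
         1.00000000e+00]])}
top {'fx': 468.00722358388765, 'fy': 468.00722358388765, 'cx': 321.47919571492366, 'cy': 237.23249337967684, 'view': array([[-1.64513939e-02, -9.99666012e-01, -1.99302946e-02,
         5.63434742e+01],
       [ 9.98911560e-01, -1.73025762e-02,  4.33164570e-02,
        -5.61230443e+02],
       [-4.36468353e-02, -1.91959856e-02,  9.98862587e-01,
        -1.34853428e+03],
       [ 0.00000000e+00,  0.00000000e+00,  0.00000000e+00,
         1.00000000e+00]])}
{'fx': 414.7413457028048, 'fy': 414.7413457028048, 'cx': 318.245744028456, 'cy': 234.22538503682435, 'T_tool_cam': array([[-6.80437290e-04,  9.68794347e-01,  2.47864983e-01,
 
[... 275 characters left out ...]
00]])}
{'t': 0.1, 'joint_pos': array([-8.36881838e-01,  3.59356778e-01,  1.11859258e-02, -3.09488712e-04,
       -1.22410995e+00, -2.88103918e-01]), 'qvel': array([ 0.00024274, -0.00087738,  0.00351039,  0.00067243,  0.00029392,
        0.00074696]), 'tau': array([-2.49809134e-03, -5.84161270e+01,  2.93755549e+01,  7.01563999e+00,
        1.02069491e-02, -6.63121159e-05]), 'tcp_pos': array([ 290.85213129, -608.65312669,  225.70478716]), 'eef_rot': array([-2.21012511e-01,  9.75270679e-01,  7.18576664e-04, -2.36086660e-04]), 'contact_force': array([-0.48224972, -0.16922995, -0.58374007]), 'moment': array([-0.00019561, -0.0603973 , -0.02576117]), 'finger_force': 0.0, 'width': 87.65580376140434}
```

View pics/scene0.png

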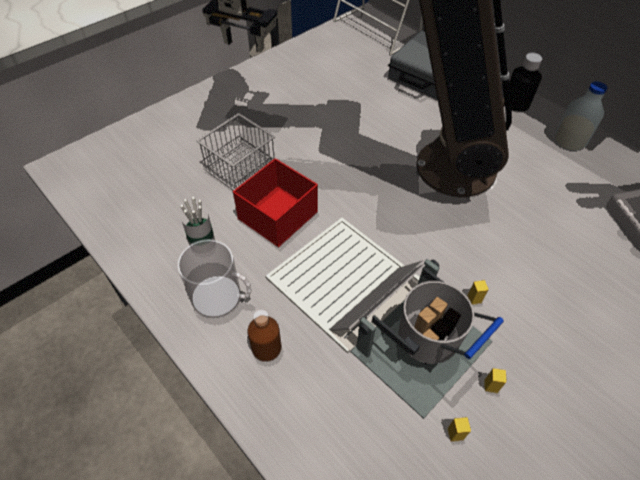

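View pics/top0.png

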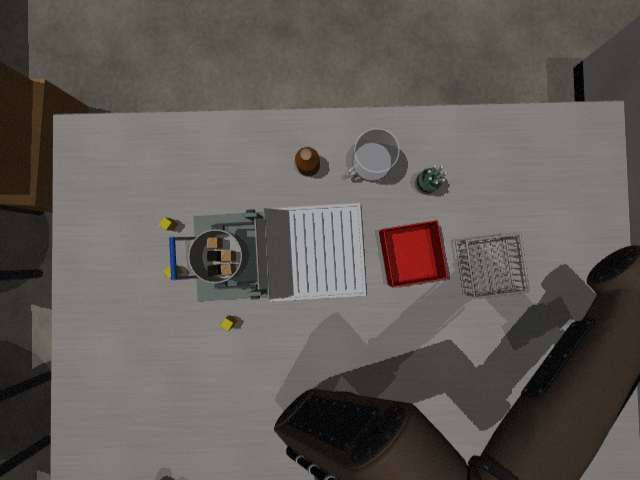

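The scene view shows the pot on the left, holding 3 pale and 2 dark sticks, with the bar at scene (485,338) and top (173,258). The board is at top (318,252), the red box at (413,254) and the basket at (491,265). The bystanders are behind, along the x ≈ 760 side.

```bash
cat > h.py <<'E'
from plant import bot
import numpy as np, cv2
from scipy.spatial.transform import Rotation as R
C={n:bot.get_calibration(n) for n in("scene","top","wrist")}
def view(n,tcp=None,rot=None):
    if n!="wrist": return C[n]["view"]
    T=np.eye(4);T[:3,:3]=R.from_quat(rot).as_matrix();T[:3,3]=tcp
    return np.linalg.inv(T@C[n]["T_tool_cam"])
def P(n,V=None):
    c=C[n];V=C[n]["view"] if V is None else V
    K=np.array([[c["fx"],0,c["cx"]],[0,c["fy"],c["cy"]],[0,0,1]])
    return K@np.diag([1,-1,-1])@V[:3]
def tri(p,q,Pa=None,Pb=None):
    Pa=P("scene") if Pa is None else Pa; Pb=P("top") if Pb is None else Pb
    X=cv2.triangulatePoints(Pa,Pb,np.float64(p).reshape(2,1),np.float64(q).reshape(2,1)).ravel();return X[:3]/X[3]
def atz(n,uv,z,V=None):
    M=P(n,V);H=np.c_[M[:,0],M[:,1],M[:,2]*z+M[:,3]]
    X=np.linalg.solve(H,[uv[0],uv[1],1]);return X[:2]/X[2]
def proj(n,X,V=None):
    x=P(n,V)@np.r_[X,1];return x[:2]/x[2]
def down(yaw): # tool z down, closing axis (tool y) at yaw in the world
    y=np.array([np.cos(yaw),np.sin(yaw),0]);z=np.array([0,0,-1.]);return R.from_matrix(np.c_[np.cross(y,z),y,z]).as_quat()
E
python3 - <<'E'
from h import *
ends={}
for n in("scene","top"):
    im=cv2.imread(f"pics/{n}0.png");h=cv2.cvtColor(im,cv2.COLOR_BGR2HSV)
    m=cv2.inRange(h,(105,150,50),(125,255,255)); 
    k,l,s,c=cv2.connectedComponentsWithStats(m)
    for i in range(1,k):
        if s[i,4]>60: 
            pts=np.argwhere(l==i)[:,::-1].astype(np.float32);b=cv2.minAreaRect(pts);print(n,s[i],c[i],b)
            if (n=="top" and abs(c[i][0]-173)<8) or(n=="scene" and s[i,0]>400 and s[i,1]>300):
                q=cv2.boxPoints(b);o=sorted([(np.linalg.norm(q[a]-q[(a+1)%4]),a) for a in range(4)])[:2]
                ends[n]=sorted([(q[a]+q[(a+1)%4])/2 for _,a in o],key=lambda e:e[1] if n=="top" else e[0])
    m=cv2.inRange(h,(0,180,60),(6,255,255))
    cn=max(cv2.findContours(m,cv2.RETR_EXTERNAL,2)[0],key=cv2.contourArea)
    print(n,"red",cv2.approxPolyDP(cn,4,True).reshape(-1,2).tolist())
print(ends)
E1=[tri(a,b) for a,b in zip(ends["scene"],ends["top"])];print("bar ends",E1,np.linalg.norm(E1[0]-E1[1]),(E1[0]+E1[1])/2)
for p,q in [((201,147),(453,238)),((238,115),(460,296)),((274,139),(529,290)),((236,167),(523,233))]:
    print("?",tri(p,q),atz("top",q,110),atz("scene",p,110))
print("board",[atz("top",q,12) for q in[(275,207),(361,204),(366,296),(269,300)]])
for q in[(213,242),(226,256),(225,269),(215,256),(213,269)]:print(atz("top",q,85))
for n,q,z in[("bottle",(308,161),75),("jug",(376,150),75),("tin",(432,180),75)]:print(n,atz("top",q,z))
E
python3 - <<'E'
import cv2
a=cv2.imread('pics/top0.png')[195:310,150:540];cv2.imwrite('pics/c1.png',cv2.resize(a,None,fx=2.05,fy=2.05,interpolation=2))
E
```

```text
scene [590  82  17  12 118] [597.69491525  87.97457627] ((597.659912109375, 87.87998962402344), (15.980613708496094, 10.60660171508789), 8.13010311126709)
scene [465 318  38  40 340] [483.28235294 337.69705882] ((483.64093017578125, 337.1844482421875), (7.124685287475586, 51.73932647705078), 41.30860900878906)
scene red [[274, 159], [233, 191], [237, 212], [243, 211], [238, 217], [279, 245], [316, 211], [316, 184]]
top [169 237   7  43 216] [172.42592593 257.74537037] ((172.45359802246094, 257.9793701171875), (42.0474967956543, 5.176473140716553), 87.39744567871094)
top red [[437, 221], [413, 224], [437, 222], [440, 244], [435, 246], [440, 244], [441, 249], [435, 253], [431, 241], [437, 242], [429, 232], [433, 226], [381, 230], [392, 281], [388, 283], [396, 286], [392, 281], [397, 278], [399, 282], [437, 276], [438, 269], [445, 277], [424, 280], [447, 278]]
{'scene': [array([466.564  , 356.61682], dtype=float32), array([500.71786, 317.75208], dtype=float32)], 'top': [array([171.49896, 236.97731], dtype=float32), array([173.40823, 278.9814 ], dtype=float32)]}
bar ends [array([561.7310
[... 268 characters left out ...]
  -317.60712922  254.60898535] [ 394.39516336 -322.32702804] [ 410.56942318 -497.58777121]
? [ 353.96027937 -516.19225584  -12.31959486] [ 407.59232427 -505.54697093] [ 397.323679   -349.14062626]
? [ 518.0519996  -500.71986578  -12.59937729] [ 559.84704314 -495.01314105] [ 540.98275223 -330.01887572]
board [array([652.96361535, 181.33538096]), array([657.06376495, -69.90171551]), array([389.99199073, -78.95679899]), array([382.61011119, 202.05638246])]
[550.94493184 345.70958953]
[511.66071624 309.90125372]
[475.89050256 312.94137154]
[512.1647177  340.40637228]
[476.42137476 346.18392889]
bottle [773.4099968   79.84992952]
jug [ 800.44821271 -110.55064071]
tin [ 713.12940361 -263.89327331]
```

View pics/c1.png

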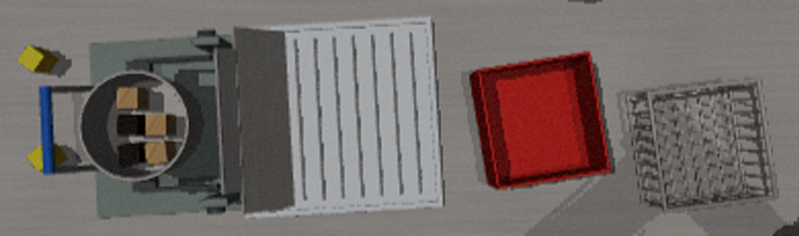

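The crop confirms 3 pale and 2 dark sticks, the box rim corners at crop (470,72), (590,52), (613,172), (497,188), and the basket rim at (622,95), (762,80), (777,193), (642,210). Next I'll work out the box poses, then approach and grip the bar.

```bash
cat >> h.py <<'E'
YAW=np.deg2rad(2.7); SX=np.array([np.cos(YAW),np.sin(YAW),0]);SY=np.array([-np.sin(YAW),np.cos(YAW),0])
BAR0=np.array([508.4,419.5,200.5]); H=BAR0-190*SY-[0,0,75]   # hinge middle
def pose(th,off=15):
    a=np.arctan2(75,190)+th; b=H+204.3*(np.cos(a)*SY+np.sin(a)*np.array([0,0,1]))
    ph=max(0,.5*(th-1.0)); ap=np.sin(ph)*SY-np.cos(ph)*np.array([0,0,1])
    y=np.cos(ph)*SY+np.sin(ph)*np.array([0,0,1]); s=-1 # closing axis; sign chosen for the wrist
    return b+off*ap, R.from_matrix(np.c_[np.cross(s*y,ap),s*y,ap]).as_quat()
E
python3 - <<'E'
from h import *
for nm,L in {"red":[((233,191),(438,220)),((274,159),(449,279)),((316,184),(392,287)),((281,211),(379,230))],"basket":[((201,146),(521.7,234)),((238,115),(529,289)),((274,140),(463,297)),((236,167),(453.5,241.5))]}.items():
    X=[tri(*l) for l in L];print(nm,np.round(X),"c",np.mean(X,0))
    e=X[0]-X[3];f=X[0]-X[1];print("yaws",np.degrees(np.arctan2(e[1],e[0])),np.degrees(np.arctan2(f[1],f[0])),np.linalg.norm(e),np.linalg.norm(f))
for s in(1,):
  for th in np.arange(0,2.5,.3):
    p,q=pose(th);print(round(th,1),np.round(p),np.round(bot.solve_ik(p,q),2) if bot.solve_ik(p,q) is not None else None)
    q2=(R.from_quat(q)*R.from_euler('z',np.pi)).as_quat();j=bot.solve_ik(p,q2);print('   ',None if j is None else np.round(j,2))
E
```

```text
red [[ 598. -269.  108.]
 [ 440. -298.   98.]
 [ 423. -143.  110.]
 [ 571. -105.  152.]] c [ 507.83214394 -203.71337098  116.82081807]
yaws -80.84028873951888 10.304709012995232 171.58206773662116 160.8495430184902
basket [[ 552. -500.   76.]
 [ 408. -507.  103.]
 [ 399. -334.  116.]
 [ 546. -310.  127.]] c [ 476.10367187 -412.6162838   105.81144309]
yaws -87.9905134600243 2.6728980615387274 197.20795616104326 147.15197915627743
0.0 [508. 420. 186.] [ 0.99  0.36 -0.08  0.   -1.13  0.63]
    [ 0.99  0.36 -0.08  0.   -1.13 -2.51]
0.3 [510. 389. 238.] [ 0.96  0.3  -0.05  0.   -1.22  0.66]
    [ 0.96  0.3  -0.05  0.   -1.22 -2.48]
0.6 [512. 344. 280.] [ 0.91  0.24 -0.04  0.   -1.3   0.71]
    [ 0.91  0.24 -0.04  0.   -1.3  -2.43]
0.9 [515. 289. 306.] [ 0.84  0.18 -0.05  0.   -1.34  0.78]
    [ 0.84  0.18 -0.05  0.   -1.34 -2.37]
1.2 [517. 230. 315.] [ 0.71  0.11 -0.08 -0.08 -1.31  0.93]
    [ 0.71  0.11 -0.08 -0.08 -1.31 -2.21]
1.5 [520. 172. 306.] [ 0.51  0.08 -0.1  -0.23 -1.29  1.16]
    [ 0.51  0.08 -0.1  -0.23 -1.29 -1.98]
1.8 [523. 119. 280.] [ 0.29  0.1  -0.1  -0.41 -1.29  1.43]
    [ 0.29  0.1  -0.1  -0.41 -1.29 -1.71]
2.1 [525.  77. 239.] [ 0.08  0.18 -0.11 -0.57 -1.31  1.7 ]
    [ 0.08  0.18 -0.11 -0.57 -1.31 -1.44]
2.4 [526.  49. 187.] [-0.09  0.3  -0.11 -0.71 -1.35  1.94]
    [-0.09  0.3  -0.11 -0.71 -1.35 -1.2 ]
```

```bash
python3 - <<'E'
from h import *
s=bot.read_state();p,q=pose(0)
bot.line_to([300,-609,330],300)
bot.move_ptp(p+[0,0,120],q); bot.move_gripper(46)
s=bot.read_state();V=view("wrist",s["tcp_pos"],s["eef_rot"]);im=bot.camera("wrist");cv2.imwrite("pics/w1.png",im[:,:,::-1])
h=cv2.cvtColor(im,cv2.COLOR_RGB2HSV);m=cv2.inRange(h,(105,130,40),(130,255,255))
pts=np.argwhere(m)[:,::-1].astype(np.float32);b=cv2.minAreaRect(pts);print(len(pts),b,s["tcp_pos"])
print(atz("wrist",b[0],200.5,V),atz("wrist",pts.mean(0),200.5,V),proj("wrist",BAR0,V))
for c in cv2.boxPoints(b): print(atz("wrist",c,200.5,V))
E
```

```text
3052 ((320.5, 225.0), (150.0, 21.0), 90.0) [508.37308439 419.53090649 305.47591407]
[514.63447923 419.73741341] [515.5265339  420.29076767] [320.40689119 234.29028538]
[562.15176077 428.54945609]
[562.75845838 415.50300417]
[462.5327942  410.07519669]
[461.86863653 424.38025832]
```

View pics/w1.png

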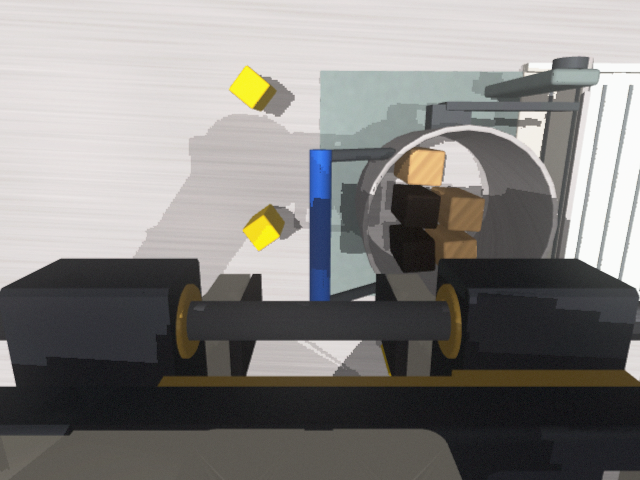

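The bar runs straight at column 320, centred between the fingers and aligned with them. The sticks at (395–485, 150–265) are still in the pot. Next: grip and tip.

```bash
python3 - <<'E'
from h import *
p,q=pose(0); bot.line_to(p,100); f0=bot.read_state()["contact_force"]
bot.move_gripper(0,30); s=bot.read_state();print(s["width"],s["contact_force"],f0)
if 9<s["width"]<20:
  for th in np.arange(.12,2.29,.12):
    p,q=pose(th)
    bot.line_to(p,110 if th<1 else 80,q); s=bot.read_state()
    print(round(th,2),round(s["width"],1),np.round(s["contact_force"]),round(s["t"],1))
    if s["width"]<9 or np.linalg.norm(s["contact_force"])>60: break
  bot.pause(1)
  for n in("scene","top"): cv2.imwrite(f"pics/{n}1.png",bot.camera(n)[:,:,::-1])
E
```

```text
12.760984215065418 [ 0.16274176 -4.28038752  2.43323168] [0.36144208 0.57435124 0.04870821]
0.12 12.8 [ 2. -4. -2.] 7.5
0.24 13.0 [-1. -2. -2.] 7.9
0.36 13.3 [-4.  2.  1.] 8.3
0.48 13.0 [-6.  3.  5.] 8.7
0.6 13.0 [-9.  7.  8.] 9.0
0.72 13.3 [-12.   7.  13.] 9.4
0.84 13.0 [-10.   5.  16.] 9.8
0.96 13.1 [-9.  6. 13.] 10.2
1.08 13.0 [-12.   5.  16.] 10.6
1.2 13.3 [-11.   2.  17.] 11.1
1.32 12.9 [-9.  1. 15.] 11.5
1.44 13.4 [-9. -1. 14.] 11.9
1.56 13.1 [-8. -3. 13.] 12.4
1.68 13.5 [-6. -5. 10.] 12.8
1.8 13.1 [-5. -6.  7.] 13.3
1.92 12.9 [-4. -6.  3.] 13.7
2.04 13.4 [-3. -5. -0.] 14.2
2.16 13.1 [-3. -5. -0.] 14.6
2.28 12.8 [-4. -5. -2.] 15.0
```

View pics/scene1.png

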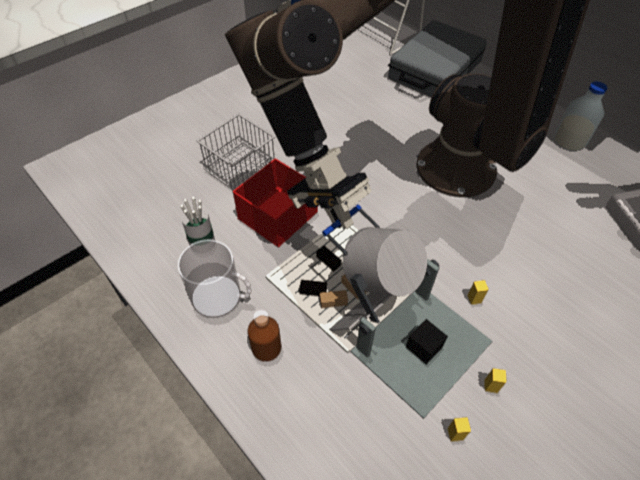

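The pot is tipped. The dark sticks are at scene (327,257) and (313,287), with pale ones at (333,298) and near (350,284) beside the rim. I'll push it a little further with a small shake, then look from above.

```bash
python3 - <<'E'
from h import *
for th in (2.38,2.22,2.38):
    p,q=pose(th);bot.line_to(p,120,q)
bot.pause(.5);s=bot.read_state();print(s["width"],s["contact_force"],s["t"])
t=bot.camera("top")[:,:,::-1];c=bot.camera("scene")[:,:,::-1]
a=cv2.resize(t[190:320,180:380],(760,494),interpolation=2)
b=cv2.resize(c[200:400,250:450],None,fx=2,fy=2,interpolation=2)
cv2.imwrite("pics/c2.png",a);cv2.imwrite("pics/c3.png",b)
E
```

```text
12.85893781675495 [-4.38883355 -3.3436131  -2.46415224] 17.7917
```

View pics/c2.png

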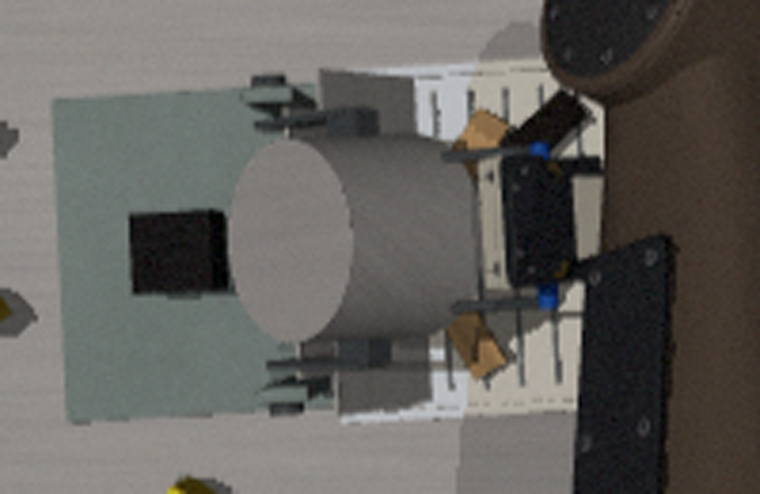

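View pics/c3.png

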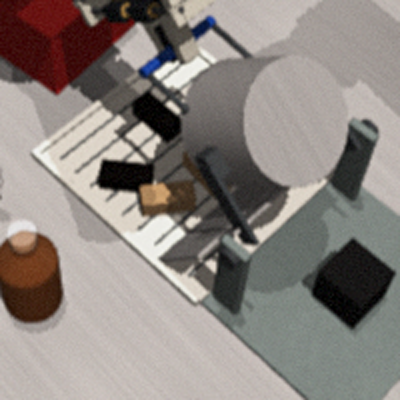

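Four sticks are clear of the pot, and the third pale one is probably under it. I'll swing the pot back upright, release it, and look from clear.

```bash
cat >> h.py <<'E'
LOOK=([480,-20,400],-np.pi/2)   # above the board, camera on it
E
python3 - <<'E'
from h import *
for th in list(np.arange(2.2,.05,-.17))+[0.0,-.015]:
    p,q=pose(th);bot.line_to(p,130,q);s=bot.read_state()
    if s["width"]<9 or np.linalg.norm(s["contact_force"])>60: print("!",th);break
print(th,s["width"],s["contact_force"],s["t"])
p,q=pose(0)
bot.move_gripper(46);bot.line_to(p+[0,0,130],200)
for n in("scene","top"): cv2.imwrite(f"pics/{n}3.png",bot.camera(n)[:,:,::-1])
j=bot.solve_ik([430,40,420],down(np.pi/2)); j2=bot.solve_ik([430,40,420],down(-np.pi/2));print(j,j2)
E
```

```text
-0.015 12.976137511253816 [ 3.2493085  -6.32076077  9.97208143] 23.9083
[ 2.77414703 -1.27447055 -0.12229196  0.         -2.72297492  1.93824195] [ 0.55295827 -0.12778377 -0.12229196  0.         -1.57628814  1.01783806]
```

View pics/scene3.png

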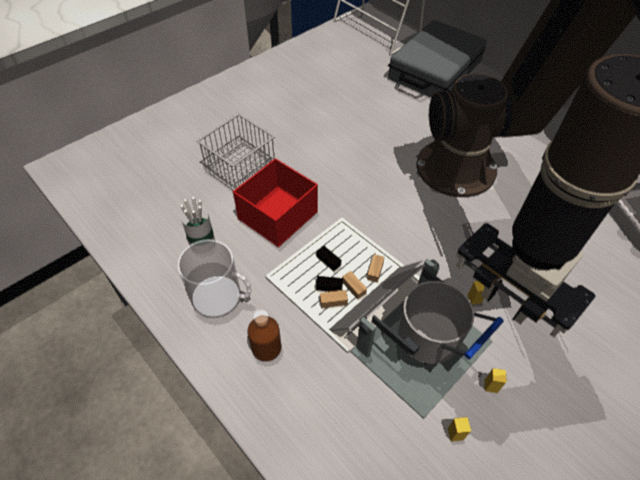

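All five sticks are on the board: dark at scene (329,257) and (329,284), pale at (375,267), (355,284) and (333,298). The pot is empty. Next: pot angle and stick poses from both views.

```bash
cat >> h.py <<'E'
BOARD=np.array([[H+x*SX+y*SY for x,y in((-132,-45),(132,-45),(132,-302),(-132,-302))]]).reshape(4,3)
def blobs(n,V=None,im=None,z=20,amin=25):
    im=bot.camera(n) if im is None else im
    h=cv2.cvtColor(im,cv2.COLOR_RGB2HSV)
    roi=np.zeros(im.shape[:2],np.uint8);cv2.fillPoly(roi,[np.int32([proj(n,np.r_[b[:2],8],V) for b in BOARD])],255)
    out=[]
    for c,m in(("pale",cv2.inRange(h,(7,75,50),(22,255,255))),("dark",cv2.inRange(h,(0,0,0),(180,255,42)))):
        k,l,s,ce=cv2.connectedComponentsWithStats(cv2.morphologyEx(m&roi,cv2.MORPH_OPEN,np.ones((2,2))))
        for i in range(1,k):
            if s[i,4]<amin: continue
            pts=np.argwhere(l==i)[:,::-1].astype(np.float32)
            W=np.float32([atz(n,p,z,V) for p in cv2.boxPoints(cv2.minAreaRect(pts))])
            b=cv2.minAreaRect(W);q=cv2.boxPoints(b);e=q[1]-q[0];f=q[2]-q[1]
            L=e if np.linalg.norm(e)>np.linalg.norm(f) else f
            out.append((c,ce[i],np.array(b[0]),np.arctan2(L[1],L[0])%np.pi,max(b[1]),min(b[1]),s[i,4]))
    return out
E
python3 - <<'E'
from h import *
h=cv2.cvtColor(cv2.imread("pics/scene3.png"),cv2.COLOR_BGR2HSV);m=cv2.inRange(h,(105,150,50),(125,255,255));m[:310]=0;m[:,:455]=0;m[:,515:]=0
print("bar",cv2.minAreaRect(np.argwhere(m)[:,::-1].astype(np.float32)))
for n in("scene","top"):
    for b in blobs(n,im=cv2.imread(f"pics/{n}3.png")[:,:,::-1]):print(n,b[0],*[np.round(x,2) for x in b[1:]])
t=cv2.imread("pics/top3.png");cv2.imwrite("pics/c4.png",cv2.resize(t[190:310,220:400],(780,520),interpolation=2))
E
```

```text
bar ((483.53326416015625, 337.4989013671875), (7.255600452423096, 50.9776611328125), 43.09084701538086)
scene pale [375.98 268.66] [447.   103.35] 0.55 78.0 30.39 294
scene pale [355.31 285.08] [519.72 104.22] 1.46 77.28 35.3 315
scene pale [334.08 299.23] [583.12  99.29] 2.58 67.5 42.84 403
scene dark [329.28 258.94] [513.29   4.68] 1.6 77.52 35.59 307
scene dark [329.48 284.56] [564.74  63.14] 2.31 62.74 37.24 316
top pale [304.93 230.37] [582.27  94.29] 2.57 64.39 28.55 213
top pale [303.49 252.54] [518.52  99.46] 1.55 60.82 26.02 200
top pale [304.19 278.52] [443.81  98.7 ] 0.53 63.8 28.21 215
top dark [318.01 237.6 ] [560.67  55.94] 2.26 61.54 28.6 203
top dark [338.49 254.59] [511.05  -1.59] 1.55 60.61 25.97 194
```

View pics/c4.png

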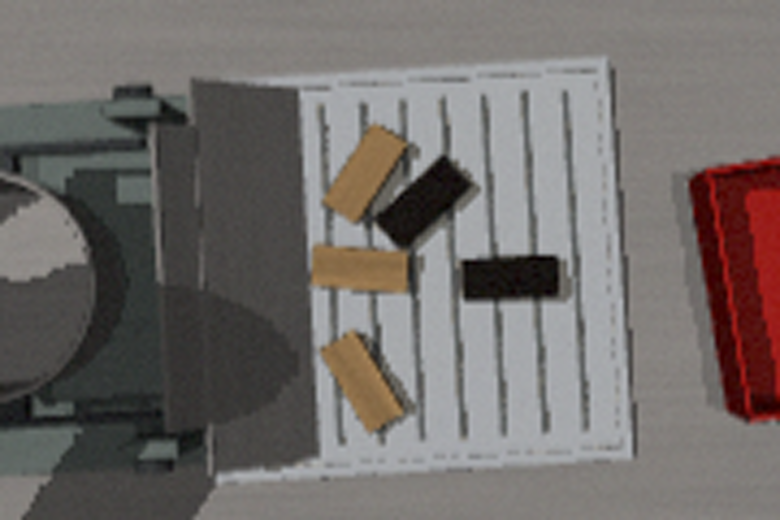

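The pot's bar is back at its starting pixel (483.5,337.4), so the pot is upright. The crop shows five flat sticks: the dark one at crop (510,277) stands alone, and the dark one at (427,203) is close beside the pale one at (368,172). Next: fit the box poses, then pick the lone dark stick.

```bash
cat >> h.py <<'E'
def box_corners(x,y,yaw,hs=(0,110)):
    c,s=np.cos(yaw),np.sin(yaw);return [np.array([x+c*a-s*b,y+s*a+c*b,z]) for z in hs for a,b in((80,75),(-80,75),(-80,-75),(80,-75))]
BOX={"dark":(505.6,-209.7,np.deg2rad(10.3)),"pale":(479,-425,np.deg2rad(4))}
def best(pos,yaw):
    jn=bot.read_state()["joint_pos"];c=[]
    for k in(0,np.pi):
        q=down(yaw+k);j=bot.solve_ik(pos,q)
        if j is not None and abs(j[5])<2.8: c.append((abs(j-jn).max(),q))
    return min(c,key=lambda t:t[0])[1]
def pick(xy,yaw,op,lo,hi,z=9,force=30):
    q=best([*xy,150],yaw);bot.move_gripper(op)
    bot.move_ptp([*xy,150],q);bot.line_to([*xy,40],250);bot.line_to([*xy,z],80)
    f=bot.read_state()["contact_force"];bot.move_gripper(0,force);w=bot.read_state()["width"]
    bot.line_to([*xy,200],250);w2=bot.read_state()["width"];print("pick",xy,"f",np.round(f),"w",w,w2)
    return lo<w2<hi
def place(c,off=0,z=75,rel=18):
    x,y,a=BOX[c];xy=np.array([x,y])+off*np.array([np.cos(a),np.sin(a)])
    s=bot.read_state();t=R.from_quat(s["eef_rot"]).as_matrix()[:2,1];ty=np.arctan2(t[1],t[0])
    yaw=a+np.pi/2
    q=best([*xy,200],yaw);bot.move_ptp([*xy,200],q);w=bot.read_state()["width"];bot.line_to([*xy,z],250)
    bot.move_gripper(min(88,w+rel));bot.line_to([*xy,230],350);print("placed",c,"w",round(w,1),"t",bot.read_state()["t"])
def sticks(n=1):
    return [(b[0],b[2],b[3],b[4],b[5]) for b in blobs("top",z=34)]
E
cat > fit.py <<'E'
from h import *
from scipy.optimize import minimize
red={}
for n in("scene","top"):
    h=cv2.cvtColor(cv2.imread(f"pics/{n}3.png"),cv2.COLOR_BGR2HSV);m=cv2.inRange(h,(0,150,40),(6,255,255))|cv2.inRange(h,(174,150,40),(180,255,255))
    red[n]=cv2.convexHull(max(cv2.findContours(cv2.morphologyEx(m,cv2.MORPH_CLOSE,np.ones((5,5))),0,2)[0],key=cv2.contourArea))
def cost(v):
    t=0
    for n,c in red.items():
        h=cv2.convexHull(np.float32([proj(n,X) for X in box_corners(v[0],v[1],v[2]/100)]))
        I,_=cv2.intersectConvexConvex(h,np.float32(c));t+=1-I/(cv2.contourArea(h)+cv2.contourArea(c)-I)
    return t
r=minimize(cost,[505,-210,18],method="Nelder-Mead",options=dict(initial_simplex=[[505,-210,18],[515,-210,18],[505,-200,18],[505,-210,8]]));print(r.x,r.fun)
o=[]
for n,(x0,y0) in(("scene",(180,90)),("top",(370,205))):
    im=cv2.imread(f"pics/{n}3.png")
    im=cv2.resize(im[y0:y0+170,x0:x0+170],(390,390),interpolation=2);k=390/170
    for v,cl in((r.x*[1,1,.01],(255,0,0)),(BOX["pale"],(0,255,0))):
        p=[tuple(int(t) for t in (proj(n,X)-[x0,y0]+.5)*k) for X in box_corners(*v)]
        for i in range(4):
            for a,b in((i,(i+1)%4),(i+4,(i+1)%4+4),(i,i+4)): cv2.line(im,p[a],p[b],cl,1)
    o.append(im)
cv2.imwrite("pics/fit.png",np.hstack(o))
E
python3 fit.py; python3 - <<'E'
from h import *
S=sticks()
for s in S: print(s[0],*[np.round(x,2) for x in s[1:]])
s=min((s for s in S if s[0]=="dark"),key=lambda s:s[1][1])
print(pick(s[1],s[2]+np.pi/2,60,22,34))
E
```

```text
[ 509.72051587 -205.18068494   14.80351029] 0.06699231206664491
pale [581.65  93.44] 2.56 63.6 27.57
pale [518.33  97.21] 1.55 63.05 25.75
pale [444.54  97.68] 0.53 63.14 28.41
dark [560.54  55.74] 2.28 60.91 28.34
dark [510.97  -1.36] 1.55 59.99 25.7
pick [510.96582031  -1.3592205 ] f [-0.  0.  0.] w 27.870739903978787 27.894677305627862
True
```

View pics/fit.png

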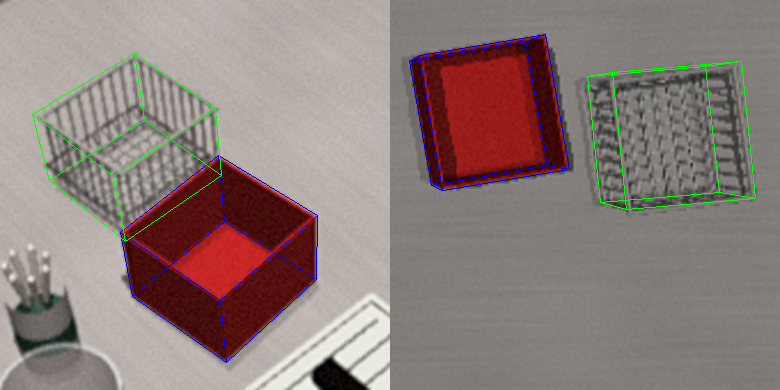

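Both fitted outlines match the red box and the basket in both views, and the lone dark stick is held (27.9 mm). I'll place it, then take the pale stick at (444,98) lengthwise to keep the gripper body off the apron.

```bash
sed -i 's/"dark":(505.6,-209.7,np.deg2rad(10.3))/"dark":(509.7,-205.2,.148)/; s|yaw=a+np.pi/2|yaw=a if s["width"]>45 else a+np.pi/2|; s|min(88,w+rel)|min(88,w+(12 if w>45 else rel))|' h.py
python3 - <<'E'
from h import *
place("dark",-30)
S=sticks()
for s in S: print(s[0],*[np.round(x,2) for x in s[1:]])
L=[s for s in S if s[0]=="pale" and s[1][0]<480]
if L:
    s=L[0]; ok=pick(s[1]-[0,2],s[2]-.22,86,56,72); print(ok)
    if ok: place("pale",0,z=90)
    for s in sticks(): print(s[0],*[np.round(x,2) for x in s[1:]])
E
```

```text
placed dark w 27.7 t 33.2333
pale [581.45  93.53] 2.57 63.73 28.26
pale [514.74  11.28] 1.5 104.64 51.67
pale [518.4 101.5] 1.55 54.47 25.75
pale [505.74 -58.32] 1.55 31.42 22.82
pale [444.42  97.89] 0.53 63.14 27.92
pale [427.27  17.23] 1.56 105.51 62.52
pale [443.59 -45.29] 1.8 40.82 27.54
pale [415.01 -58.94] 1.8 38.03 31.6
dark [556.46  54.07] 2.23 62.19 37.61
dark [552.36  -4.96] 1.55 54.32 5.73
dark [482.24  73.41] 3.13 39.93 2.86
pick [444.41687012  95.88907623] f [-3. -0. 16.] w 66.61651274968946 66.5196456865762
True
placed pale w 66.5 t 41.3917
pale [581.59  93.34] 2.56 63.6 27.79
pale [518.36  98.64] 1.55 60.19 25.75
dark [560.54  55.74] 2.28 60.91 28.34
```

Two sticks are placed. Now the tight dark one, gripped near its free end with a narrow opening.

```bash
python3 - <<'E'
from h import *
S=sticks();s=[s for s in S if s[0]=="dark"][0]
u=np.array([np.cos(s[2]),np.sin(s[2])]);u=u if u[1]>0 else -u;c=np.array([u[1],-u[0]])
ok=pick(s[1]-25*u-2.5*c,s[2]+np.pi/2,36,22,34);print(ok)
if ok: place("dark",25)
bot.line_to([478,-425,260],400)
for s in sticks(): print(s[0],*[np.round(x,2) for x in s[1:]])
E
```

```text
pick [574.10211802  34.73849618] f [ 1. -1. -0.] w 29.506563675783205 29.85267545448731
True
placed dark w 29.6 t 49.5667
pale [581.44  94.14] 2.55 63.44 28.16
pale [517.41  97.89] 1.45 63.59 25.9
```

```bash
python3 - <<'E'
from h import *
def U(s):
    u=np.array([np.cos(s[2]),np.sin(s[2])]);return u if u[1]>0 else -u
S=sticks();s=min((s for s in S if s[0]=="pale"),key=lambda s:s[1][0])
ok=pick(s[1]-20*U(s),s[2]+np.pi/2,42,22,34);print(ok)
if ok:
    place("pale",-40)
    S=sticks()
    for s in S: print(s[0],*[np.round(x,2) for x in s[1:]])
    if len(S)==1:
        s=S[0];ok=pick(s[1]-[0,2],s[2]+.22,86,56,72)
        if ok: place("pale",40,z=95)
bot.line_to([400,-480,300],400)
for s in sticks(): print(s[0],*[np.round(x,2) for x in s[1:]])
for n in("scene","top"): cv2.imwrite(f"pics/{n}5.png",bot.camera(n)[:,:,::-1])
E
```

```text
pick [515.09948325  78.02618599] f [ 0. -0.  1.] w 28.17481149428337 27.78241577290955
True
placed pale w 27.9 t 58.775
pale [581.51  94.09] 2.55 63.61 28.16
pick [581.5111084   92.08960724] f [ 0.  1. -0.] w 66.24067537770716 66.53375332914737
placed pale w 66.4 t 67.5917
```

View pics/scene5.png

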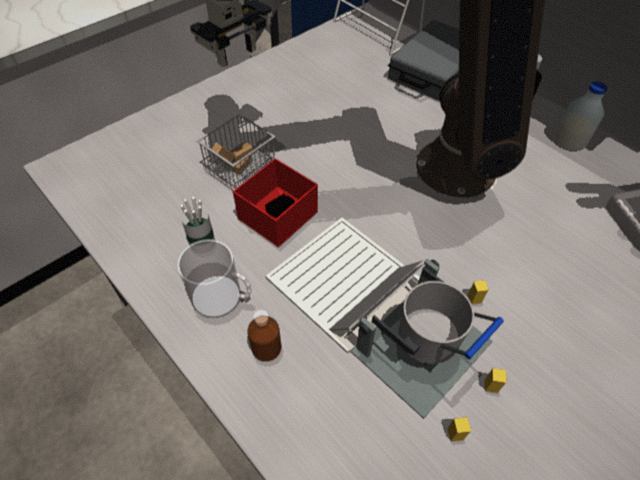

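The board is empty, with pale sticks in the basket around (233,155) and dark in the red box around (281,205). I'll check the counts from above.

```bash
python3 - <<'E'
import cv2
t=cv2.imread("pics/top5.png");cv2.imwrite("pics/c6.png",cv2.resize(t[205:310,370:545],(780,468),interpolation=2))
E
```

```text
(no output)
```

View pics/c6.png

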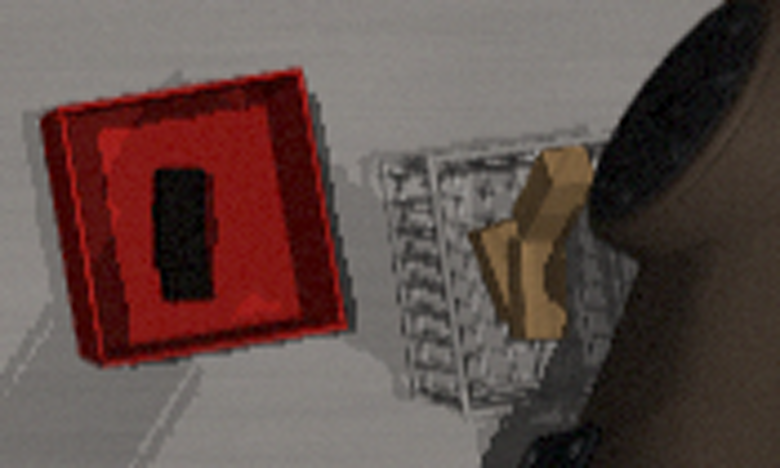

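Three pale sticks are in the basket, at crop (555,195), (495,265) and (540,290). The dark patch at (183,235) is about 82 mm long and could be one or two sticks, so I'll look into both boxes with the wrist camera.

```bash
python3 - <<'E'
from h import *
o=[]
for c in("dark","pale"):
    x,y,a=BOX[c];p=[x-75 if c=="dark" else x-40,y,330]
    q=best(p,np.pi/2)
    d=R.from_quat(q).as_matrix()[:2,0]; p[0]=x-d[0]*90;p[1]=y-d[1]*90
    try: bot.move_ptp(p,best(p,np.pi/2))
    except bot.Unreachable: print("unreach",p); continue
    bot.pause(.3);o.append(cv2.resize(bot.camera("wrist")[:300,120:520,::-1],None,fx=1,fy=1))
cv2.imwrite("pics/w7.png",np.hstack(o));print(bot.read_state()["tcp_pos"],bot.read_state()["t"])
E
```

```text
[ 389.40294018 -424.3581658   330.36527258] 70.9333
```

View pics/w7.png

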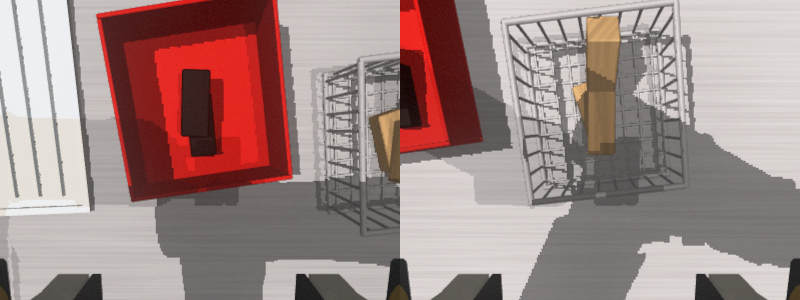

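Two dark sticks are stacked in the red box. In the basket, the upper end of one pale stick comes close to the rim, so I'll triangulate its height.

```bash
python3 - <<'E'
from h import *
s=bot.read_state();V=view("wrist",s["tcp_pos"],s["eef_rot"])
print("tilt ok",s["eef_rot"])
for w,t in (((308,17),(492.3,238)),((340,15),(501.7,238)),((307,42),(490.5,246.5)),((339,43),(500,247)),((309,153),(485,281)),((335,155),(496.5,281.3))):
    print(tri(w,t,P("wrist",V),P("top")).round())
print([proj("wrist",X,V).round() for X in box_corners(*BOX["pale"])[4:]])
cv2.imwrite("pics/w8.png",cv2.resize(bot.camera("wrist")[0:170,200:400,::-1],(700,595),interpolation=2))
E
```

```text
tilt ok [9.99999746e-01 6.38980569e-04 2.85588395e-04 1.37581673e-04]
[ 548. -417.   97.]
[ 549. -444.   96.]
[ 527. -415.   91.]
[ 527. -443.   86.]
[ 429. -416.   30.]
[ 428. -444.   43.]
[array([220.,   5.]), array([242., 197.]), array([405., 186.]), array([402.,  -9.])]
```

View pics/w8.png

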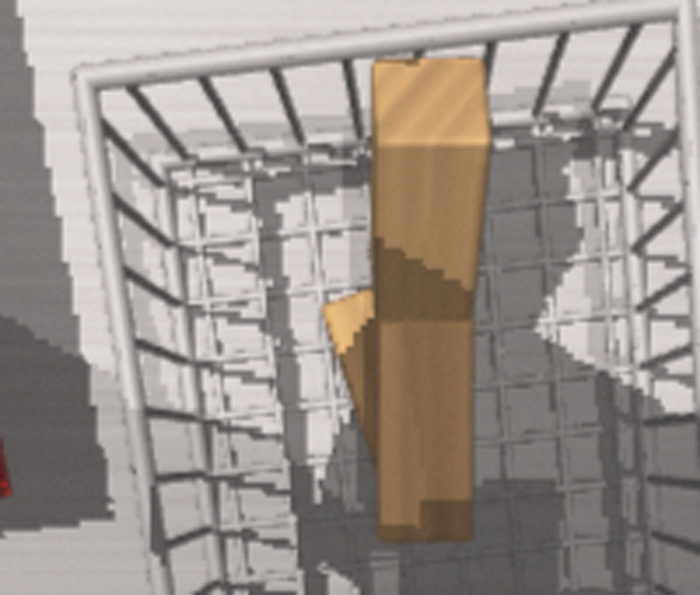

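The leaning stick's end is at z ≈ 97 mm, below the 110 mm rim and inside the wall, so all three pale sticks are inside. Handing in.

```bash
python3 -c "
from plant import bot
print(bot.close_job())"
```

```text
the job is handed in; nothing more can be done
None
```

Job handed in at about 71 s of robot time: the pot is upright again, all 3 pale sticks are in the basket and both dark sticks are in the red box, and the bystanders were left alone; the hand-in returned no verdict.

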